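# Line up a turned nesting-doll set by size on its marked plank

### The job

Stand the four whole linden dolls upright on the plank's four dark marks, one centred on each mark, in order of size: the largest on the mark next to the brass post, then each next smaller one, so that the smallest is farthest from that post. Leave the green glass jar of pegs standing where it is.

Things in the scene. Friction and masses are not known exactly. Their poses are not given: they have to be found in the camera images.
- doll_a_center (a point): The largest of four whole, closed, unpainted linden nesting dolls (pale wood, thin dark seam at half height): 88 mm tall, belly 52 mm across, round about its upright axis, straight-sided from 30 to 55 percent of its height, then a narrower neck and head; flat foot 42 mm across. This point is on its axis, half-way up (44 mm above its foot); z is up along its axis. It starts upright on the bench (z = 0).
- doll_b_center (a point): The second largest of four whole, closed, unpainted linden nesting dolls (pale wood, thin dark seam at half height): 74 mm tall, belly 44 mm across, round about its upright axis, straight-sided from 30 to 55 percent of its height, then a narrower neck and head; flat foot 35 mm across. This point is on its axis, half-way up (37 mm above its foot); z is up along its axis. It starts upright on the bench (z = 0).
- doll_c_center (a point): The second smallest of four whole, closed, unpainted linden nesting dolls (pale wood, thin dark seam at half height): 60 mm tall, belly 36 mm across, round about its upright axis, straight-sided from 30 to 55 percent of its height, then a narrower neck and head; flat foot 29 mm across. This point is on its axis, half-way up (30 mm above its foot); z is up along its axis. It starts upright on the bench (z = 0).
- doll_d_center (a point): The smallest of four whole, closed, unpainted linden nesting dolls (pale wood, thin dark seam at half height): 46 mm tall, belly 28 mm across, round about its upright axis, straight-sided from 30 to 55 percent of its height, then a narrower neck and head; flat foot 22 mm across. This point is on its axis, half-way up (23 mm above its foot); z is up along its axis. It starts upright on the bench (z = 0).
- mark_1_center (a point): Mark 1 of a row of four equal dark wooden discs (42 mm across, brass dot in the middle) flush in a fixed flat plank, 430 x 80 mm, 14 mm thick, turned up to 0.2 rad. Marks are 85 mm apart, 1 at the plank's +y end, 4 at its -y end. This point is the disc's centre on the plank's top, 14 mm above the bench; y runs along the row, x across it.
- mark_2_center (a point): Mark 2 of a row of four equal dark wooden discs (42 mm across, brass dot in the middle) flush in a fixed flat plank, 430 x 80 mm, 14 mm thick, turned up to 0.2 rad. Marks are 85 mm apart, 1 at the plank's +y end, 4 at its -y end. This point is the disc's centre on the plank's top, 14 mm above the bench; y runs along the row, x across it.
- mark_3_center (a point): Mark 3 of a row of four equal dark wooden discs (42 mm across, brass dot in the middle) flush in a fixed flat plank, 430 x 80 mm, 14 mm thick, turned up to 0.2 rad. Marks are 85 mm apart, 1 at the plank's +y end, 4 at its -y end. This point is the disc's centre on the plank's top, 14 mm above the bench; y runs along the row, x across it.
- mark_4_center (a point): Mark 4 of a row of four equal dark wooden discs (42 mm across, brass dot in the middle) flush in a fixed flat plank, 430 x 80 mm, 14 mm thick, turned up to 0.2 rad. Marks are 85 mm apart, 1 at the plank's +y end, 4 at its -y end. This point is the disc's centre on the plank's top, 14 mm above the bench; y runs along the row, x across it.
- brass_post_ball (a point): Fixed small brass post with a ball top, standing on one end of the plank, 62.5 mm beyond the end mark next to it; at which end (beside mark 1 or mark 4) differs from start to start. The other end carries a plain dark wooden stub. 12 mm thick, ball 20 mm across, 42 mm tall; this point is the ball's centre, 32 mm above the plank.
- jar_center (a point): Squat open green glass jar of wooden pegs, 66 mm across, 50 mm tall (pegs reach 62 mm), standing loose on the bench in the same row as the dolls; a bystander. This point is at its middle, 25 mm above the bench.
Mind the look-alikes: they are no part of the job. What is shaped like the part that bears doll_d_center but pink is not meant.

How it is judged:
At the end, for the whole second after the job is handed in: Each doll stands on the plank, upright within 0.12 rad, at rest, its axis within 12 mm of the centre of its own mark: largest next to the brass post, sizes falling mark by mark away from it. The jar is upright and within 30 mm of where it began (((horizontal distance between brass_post_ball and mark_1_center below 0.1 m and horizontal distance between doll_a_center and mark_1_center below 0.012 m and horizontal distance between doll_b_center and mark_2_center below 0.012 m and horizontal distance between doll_c_center and mark_3_center below 0.012 m and horizontal distance between doll_d_center and mark_4_center below 0.012 m) or (horizontal distance between brass_post_ball and mark_4_center below 0.1 m and horizontal distance between doll_a_center and mark_4_center below 0.012 m and horizontal distance between doll_b_center and mark_3_center below 0.012 m and horizontal distance between doll_c_center and mark_2_center below 0.012 m and horizontal distance between doll_d_center and mark_1_center below 0.012 m)) and angle between each of doll_a_center, doll_b_center, doll_c_center, doll_d_center's own z axis and vertical below 0.12 rad and height (world z) of doll_a_center between 0.052 and 0.064 m and linear speed of each of doll_a, doll_b, doll_c, doll_d below 0.02 m/s and height (world z) of doll_b_center between 0.045 and 0.057 m and height (world z) of doll_c_center between 0.038 and 0.05 m and height (world z) of doll_d_center between 0.031 and 0.043 m and not (distance of jar_center from where it was at the start of the episode above 0.03 m) and not (angle between jar_center's own z axis and vertical above 0.35 rad)); the robot touches nothing.
It fails at once if the glass jar is pushed more than 30 mm from its place or tipped (distance of jar_center from where it was at the start of the episode above 0.03 m or angle between jar_center's own z axis and vertical above 0.35 rad).
It also fails if it takes over 109 s, if anything falls off the work surface, if the arm or the gripper's body presses on something with over 40 N, if the wrist force passes 120 N, or if a joint passes its speed limit or range.

### The arm

A 6-joint arm with a two-finger parallel gripper is mounted at the origin on the work surface. World frame = base frame: x ahead of the robot, y to its left, z up, the work surface at z = 0. Lengths are in m, angles in rad, forces in N, time in s.
With the tool pointing down it reaches from about 0.25 to 0.725 m from the base axis. Payload 4 kg.
Tool frame: the origin (TCP) lies at the very end of the fingers, on their centre line; the grasp point (between the pads) lies 19 mm behind it; z points along the fingers, y is the line along which they close (so a half turn about z gives the same grasp; the last joint's range is limited). The gripper opens to 85 mm and grips with 20 to 120 N. Pads are 22 mm wide; open, the fingers measure 114 mm over their backs; the gripper's body (76 mm by 85 mm) begins 54 mm behind the grasp point. The pads swing forward as they close: fully open they stand 13 mm farther back than shut.
Start: joints at [1.18, 0.241, 0.005, 1.335, 0, 1.571], TCP at [0.19, 0.462, 0.231] pointing down, gripper open.
Joint ranges: [-2.72, 2.72], [-1.05, 1.87], [-1.09, 1.28], [-1.99, 2.15], [-1.42, 1.44], [-3.14, 3.14]. Speed limits (rad/s): [2.79, 2.79, 3.14, 3.14, 3.14, 3.14].

### API

Orientations are given as a unit quaternion [x, y, z, w].
In Python, from workcell import bot, vision, workorder gives the robot as it stands.
- The arm moves only by the shell command python3 -m creep 'ROWS' [OPENING]. ROWS is JSON, a list of rows, each a list of 2 entries, a list of its own where there are three numbers: the shift along the tool's x, y, z in mm, then the turn, a rotation vector about the tool's x, y, z in rad. In form: [[[dx, dy, dz], [wx, wy, wz]], ...]. A call has 1 to 12 rows; each row shifts and turns the commanded pose from where the row before left it, along the tool's axes as they then stand; what a row does not reach is not made up. A row lasts 1/8 s, in which the tool goes at most 62.5 mm and 10.7 degrees, less where a joint would pass 70% of its speed; a pose out of reach is approached as far as the arm can. A call is refused whole if a number of a shift passes 62.5 or a number of a turn 0.188, either way. A call with a gripper value outside its range is refused whole. OPENING is the finger opening in mm, from 0 to 85.4, set as the call begins (- or left out, the last holds). The fingers move at their own pace and stop on an object; the grip force is fixed at half the most. Time passes only in rows, so rows that do not move let the fingers close. It gives the time, the measured TCP pose, the force, the opening and the grip force at its end, in the units of the state.
- bot.get_obs(): the state, without advancing time (a new reading comes with each control period).
- vision.camera(name): name is "scene" or "top" or "wrist"; returns a dict with "image" (400x640x3 uint8, blue, green, red), "z_map" (400x640 float32, m along the optical axis (not along the pixel's ray), 0 where there is no reading), "K" (3x3 intrinsics, pixels), "rvec" (rotation vector, rad) and "tvec" (3), from world to camera coordinates, as OpenCV has them; the wrist camera has in their place "tool_from_camera" (4x4, takes a point from camera to tool coordinates, whose origin is the TCP and whose axes are the flange's). Camera axes: x right, y down, z forward; pixel columns grow to the right and rows downward; lengths in m; the calibration is good to about 2 mm. A picture is of the moment at which its call begins: read the wrist's pose just before it.
- workorder.job_done(): hands the job in; it is judged then, once.
Trained networks look in a picture, given as the dict that the camera call returned (one of the last four; its "shot" number tells which), for a name from the list of things; names that differ only in an ending like _2 or _b are one class to them, and where a whole thing is asked for, a point or a joint stands for the part that bears it (a point fixed in the world has none). Each returns a list of dicts, best first, with "score" (0 to 1); they miss things now and then, are a little off and sometimes report something else, mostly with a low value. They report only what shows in the picture. A call takes as long as a camera call. They do not tell look-alikes from the thing itself.
- vision.spot_in(picture, query): "position" ([column, row] in pixels, amid what is visible of it).
- vision.place_of(picture, query): "position" ([column, row] in pixels: a listed point, or the origin of a listed thing).
The state is a dict: "clock": time; "joint_pos": joint angles; "joint_vel": joint speeds; "tau": joint torques, N m; "eef_pos": TCP position; "tool_rot": TCP orientation; "ft_force": force on the tool from outside, world axes, zero at the start; "ft_torque": the same for the moment, N m; "grip_width": finger opening in m; "grasp_force": force on a finger pad.
Only numpy, scipy, OpenCV 4.12 (cv2) and the standard library are available. Lean on these libraries where they do the work, as an engineer would, in place of code of your own. Each camera call takes 0.05 s, during which the arm holds its last target. There are 200 camera calls.

## Working session

There is one attempt and no reset: what is moved stays moved. The work goes in short steps, Python scripts to look and compute and a shell command to move; the robot and the scene stay as the last step left them, time stands still between calls to the robot, and variables do not carry over. Pictures are saved under pics/ and viewed, at most 14 in all, crops included, and the job is handed in when it is done.

```bash
mkdir -p pics
cat > h.py <<'E'
from workcell import bot, vision, workorder
import numpy as np, cv2
from scipy.spatial.transform import Rotation as R
def pts(p):
    z=p["z_map"]; K=p["K"]; v,u=np.mgrid[0:400,0:640]
    c=np.stack([(u-K[0,2])/K[0,0]*z,(v-K[1,2])/K[1,1]*z,z],-1)
    Rm=cv2.Rodrigues(np.array(p["rvec"],float))[0]
    return (c-np.array(p["tvec"]).reshape(3))@Rm
E
python3 - <<'E'
from h import *
for n in("scene","top"):
    p=vision.camera(n); cv2.imwrite(f"pics/{n}0.png",p["image"]); W=pts(p)
    for q in ("doll_a_center","mark_1_center","brass_post_ball","jar_center"):
        for d in vision.place_of(p,q)[:8]:
            u,v=map(int,np.round(d["position"])); print(n,q,round(d["score"],2),u,v,W[v,u].round(3) if 0<=v<400 and 0<=u<640 else '')
o=bot.get_obs(); print(o["clock"],o["eef_pos"],R.from_quat(o["tool_rot"]).as_matrix().round(2))
E
```

```text
scene doll_a_center 0.75 494 225 [0.472 0.305 0.057]
scene doll_a_center 0.74 362 265 [0.625 0.107 0.014]
scene brass_post_ball 0.72 207 207 [ 0.567 -0.276 -0.   ]
scene jar_center 0.8 370 207 [0.488 0.075 0.045]
top doll_a_center 0.84 162 238 [0.444 0.298 0.081]
top mark_1_center 0.76 265 151 [0.631 0.114 0.012]
top brass_post_ball 0.68 424 163 [ 0.613 -0.224  0.011]
top jar_center 0.63 286 235 [0.455 0.065 0.015]
0.5 [0.19045735 0.4622546  0.23125502] [[-0.92  0.38 -0.  ]
 [ 0.38  0.92 -0.  ]
 [ 0.   -0.   -1.  ]]
```

View pics/scene0.png

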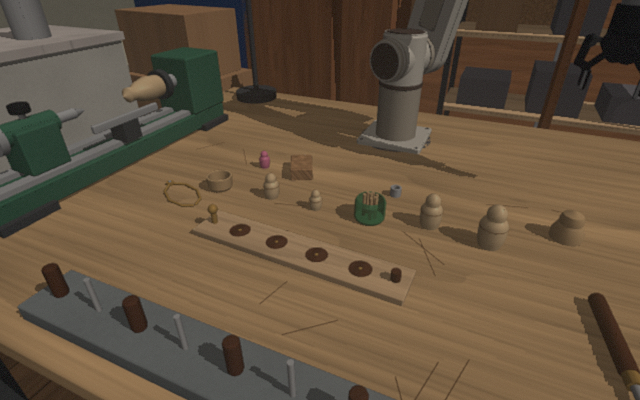

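View pics/top0.png

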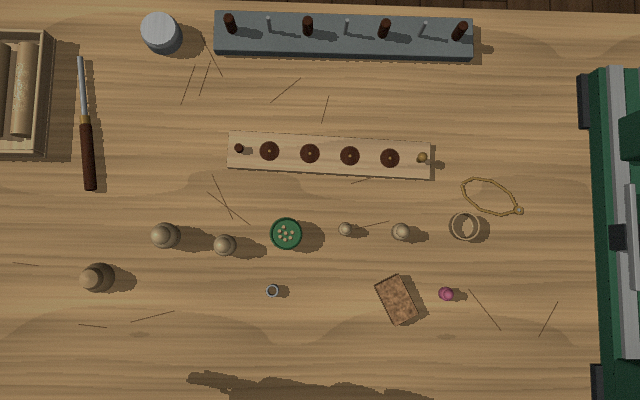

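The views show the dolls in the top image: a at (165,235), b at (225,245), d at (346,229) and c at (401,231), with the jar between b and d at (286,233). The marks run from (269,151) to (390,158). The brass post is at (422,157), beside mark 4, so a→4, b→3, c→2 and d→1. The half doll at (98,277) and the pink one at (446,294) are decoys.

Run:
```python
from h import *
from scipy.optimize import least_squares
T=vision.camera("top"); S=vision.camera("scene"); WT=pts(T); WS=pts(S)
# marks: dark blobs -> rays to z=.014
K=T["K"];Rm=cv2.Rodrigues(np.array(T["rvec"],float))[0];t=np.array(T["tvec"]).reshape(3);C=-Rm.T@t
def ray(u,v,z):
    d=Rm.T@np.array([(u-K[0,2])/K[0,0],(v-K[1,2])/K[1,1],1]); return C+d*(z-C[2])/d[2]
g=cv2.cvtColor(T["image"],cv2.COLOR_BGR2GRAY)
M=[]
for u,v in((269,151),(310,153),(350,156),(390,158)):
    m=np.zeros_like(g);m[v-14:v+15,u-14:u+15]=(g[v-14:v+15,u-14:u+15]<75)
    n,l,st,c=cv2.connectedComponentsWithStats(m); i=1+np.argmax(st[1:,4]);x,y,w,h=st[i,:4]
    q=ray(c[i][0],c[i][1],.014);M.append(q);print("mark",c[i].round(1),w,h,q.round(4))
M=np.array(M);print("gaps",np.linalg.norm(np.diff(M,axis=0),axis=1).round(4))
c=M.mean(0);u=(M[0]-M[3])/np.linalg.norm(M[0]-M[3]);print("fit",[(c+u*k*.085).round(4) for k in(1.5,.5,-.5,-1.5)])
P=[("a",165,235,.088,.052),("b",225,245,.074,.044),("d",346,229,.046,.028),("c",401,231,.060,.036)]
print("camC",C.round(3))
for n,a,b,H,D in P:
    g0=ray(a,b,H*.7)[:2]
    out=[]
    for W in(WT,WS):
        p=W.reshape(-1,3);k=(np.linalg.norm(p[:,:2]-g0,axis=1)<D)&(p[:,2]>.3*H)&(p[:,2]<.55*H);out.append(p[k])
        k2=(np.linalg.norm(p[:,:2]-g0,axis=1)<D)&(p[:,2]>.9*H); print(n,"zmax",p[k2][:,2].max() if k2.any() else None,p[k2][:,:2].mean(0).round(4),len(p[k]),end=' ')
    for q in(out[0],out[1],np.vstack(out)):
        r=least_squares(lambda x:np.linalg.norm(q[:,:2]-x,axis=1)-D/2,g0,loss="soft_l1",f_scale=.001);print(r.x.round(4),end=' ')
    print(g0.round(4))
p=WT.reshape(-1,3);k=(np.linalg.norm(p[:,:2]-ray(286,233,.03)[:2],axis=1)<.05)&(p[:,2]>.03);print("jar",p[k].min(0),p[k].max(0))
```

```text
mark [269.  150.7] 19 20 [0.6316 0.1053 0.014 ]
mark [309.3 152.9] 20 19 [0.6288 0.0205 0.014 ]
mark [349.5 155.2] 20 19 [ 0.6256 -0.0646  0.014 ]
mark [389.3 157.8] 19 19 [ 0.6219 -0.1492  0.014 ]
gaps [0.0849 0.0851 0.0847]
fit [array([0.6318, 0.1054, 0.014 ]), array([0.6286, 0.0205, 0.014 ]), array([ 0.6253, -0.0645,  0.014 ]), array([ 0.6221, -0.1494,  0.014 ])]
camC [0.422 0.021 1.008]
a zmax 0.08917288607958532 [0.4507 0.3039] 103 a zmax 0.08862465781283123 [0.4572 0.3055] 307 [0.4509 0.306 ] [0.4508 0.3062] [0.4508 0.3061] [0.4502 0.298 ]
b zmax 0.07741083910749653 [0.4334 0.1874] 63 b zmax 0.0744842317855344 [0.4387 0.1891] 168 [0.4335 0.1881] [0.4336 0.1885] [0.4336 0.1883] [0.4326 0.1831]
d zmax 0.047382457157415764 [ 0.47   -0.0552] 34 d zmax 0.0457204693957768 [ 0.4731 -0.0534] 60 [ 0.4704 -0.0554] [ 0.4704 -0.0545] [ 0.4705 -0.0548] [ 0.4688 -0.0571]
c zmax 0.06156015001852126 [ 0.4664 -0.1682] 45 c zmax 0.05983630023191375 [ 0.4703 -0.1664] 92 [ 0.4664 -0.1697] [ 0.4662 -0.1686] [ 0.4664 -0.1691] [ 0.466  -0.1681]
jar [0.4264747  0.03408333 0.03070349] [0.49088784 0.09855325 0.06307432]
```

The dolls are measured from both cameras and agree within 1 mm, and the mark spacing matches the given 85 mm. I'll turn the tool first so that it closes along world x.

```bash
cat >> h.py <<'E'
def go(x,y,z):
    o=bot.get_obs(); r=R.from_quat(o["tool_rot"]).as_matrix(); want=np.array([[0,1,0],[1,0,0],[0,0,-1.]])
    print("t",round(o["clock"],2),"pos",np.round(o["eef_pos"],4),"shift mm",(r.T@(np.array([x,y,z])-o["eef_pos"])*1000).round(1),"turn",R.from_matrix(r.T@want).as_rotvec().round(3),"w",round(o["grip_width"],4),"F",round(o["grasp_force"],1))
E
python3 -m creep '[[[0,0,0],[0,0,0.168]],[[0,0,0],[0,0,0.168]],[[0,0,0],[0,0,0.168]],[[0,0,0],[0,0,0.168]],[[0,0,0],[0,0,0.168]],[[0,0,0],[0,0,0.168]],[[0,0,0],[0,0,0.17]],[[0,0,0],[0,0,0]]]' 85
python3 -c "from h import *;go(.451,.306,.14)"
```

```text
clock: 1.6
eef_pos: [0.1905, 0.4623, 0.2314]
tool_rot: [0.706, 0.709, 0.0, -0.0]
ft_force: [1.0, 0.6, 1.0]
grip_width: 0.085
grasp_force: 0.0
t 1.6 pos [0.1905 0.4623 0.2314] shift mm [-157.4  259.9   91.3] turn [ 0.    -0.     0.004] w 0.085 F 0.0
```

```bash
python3 -m creep '[[[-20,32,11],[0,0,0.004]],[[-20,32.5,11.5],[0,0,0]],[[-20,32.5,11.5],[0,0,0]],[[-20,32.5,11.5],[0,0,0]],[[-20,32.5,11.5],[0,0,0]],[[-20,32.5,11.5],[0,0,0]],[[-20,32.5,11.5],[0,0,0]],[[-17,32.5,11.5],[0,0,0]],[[0,0,0],[0,0,0]]]' 85
python3 -c "from h import *;go(.451,.306,.02)"
```

```text
clock: 2.72
eef_pos: [0.4511, 0.3033, 0.1386]
tool_rot: [0.708, 0.706, -0.001, -0.0]
ft_force: [-1.0, 0.1, -0.4]
grip_width: 0.0849
grasp_force: 0.0
t 2.73 pos [0.4511 0.3033 0.1386] shift mm [  2.8   0.  118.6] turn [-0.001  0.001 -0.003] w 0.0849 F 0.0
```

```bash
python3 -m creep '[[[2.5,0,20],[0,0,0]],[[0,0,25],[0,0,0]],[[0,0,25],[0,0,0]],[[0,0,25],[0,0,0]],[[0,0,23],[0,0,0]],[[0,0,0],[0,0,0]],[[0,0,0],[0,0,0]]]' 85
python3 -c "from h import *;go(.451,.306,.02)"
```

```text
clock: 3.6
eef_pos: [0.4499, 0.3082, 0.0228]
tool_rot: [0.707, 0.707, 0.001, 0.0]
ft_force: [-0.2, 0.4, 1.6]
grip_width: 0.0849
grasp_force: 0.0
t 3.6 pos [0.4499 0.3082 0.0228] shift mm [-2.2  1.1  2.8] turn [ 0.001 -0.001 -0.   ] w 0.0849 F 0.0
```

```bash
python3 -m creep '[[[0,0,0],[0,0,0]],[[0,0,0],[0,0,0]],[[0,0,0],[0,0,0]],[[0,0,0],[0,0,0]],[[0,0,0],[0,0,0]],[[0,0,0],[0,0,0]],[[0,0,0],[0,0,0]]]' 45
python3 -c "from h import *;go(.6225,-.1495,.14)"
```

```text
clock: 4.47
eef_pos: [0.4506, 0.3081, 0.0234]
tool_rot: [0.708, 0.706, 0.001, 0.0]
ft_force: [-0.2, 0.2, 5.7]
grip_width: 0.0503
grasp_force: 62.2
t 4.47 pos [0.4506 0.3081 0.0234] shift mm [-457.   173.  -117.1] turn [ 0.002 -0.002 -0.002] w 0.0503 F 62.2
```

```bash
python3 -m creep '[[[0,0,-20],[0,0,0]],[[0,0,-40],[0,0,0]],[[0,0,-40],[0,0,0]],[[-40,10,-17],[0,0,0]],[[-52,20,0],[0,0,0]],[[-52,20,0],[0,0,0]],[[-52,20,0],[0,0,0]],[[-52,20,0],[0,0,0]],[[-52,20,0],[0,0,0]],[[-52,20,0],[0,0,0]],[[-52,20,0],[0,0,0]],[[-30,15,0],[0,0,0]]]'
python3 -m creep '[[[-21,8,0],[0,0,0]],[[0,0,0],[0,0,0]],[[0,0,0],[0,0,0]],[[0,0,0],[0,0,0]],[[0,0,0],[0,0,0]]]'
python3 - <<'E'
from h import *
go(.622,-.1475,.038)
p=vision.camera("top");W=pts(p).reshape(-1,3);cv2.imwrite("pics/t1.png",p["image"][100:300,200:520])
e=np.array(bot.get_obs()["eef_pos"])
p=vision.camera("scene");cv2.imwrite("pics/s1.png",p["image"]);S=pts(p).reshape(-1,3)
from scipy.optimize import least_squares
f=e[2]-.0234
k=(np.linalg.norm(S[:,:2]-e[:2],axis=1)<.05)&(S[:,2]>f+.002)&(S[:,2]<f+.012)  # foot, below fingers
q=S[k];r=least_squares(lambda x:np.linalg.norm(q[:,:2]-x[:2],axis=1)-x[2],[*e[:2],.022],loss="soft_l1",f_scale=.001);print(len(q),r.x,e)
E
```

```text
clock: 5.98
eef_pos: [0.6142, -0.1299, 0.1388]
tool_rot: [0.709, 0.705, -0.0, 0.0]
ft_force: [-0.2, 0.2, 0.3]
grip_width: 0.0501
grasp_force: 62.5
clock: 6.6
eef_pos: [0.6217, -0.147, 0.1391]
tool_rot: [0.707, 0.707, 0.0, 0.0]
ft_force: [-0.3, 0.9, -0.6]
grip_width: 0.0503
grasp_force: 62.5
t 6.6 pos [ 0.6217 -0.147   0.1391] shift mm [ -0.6   0.3 101.1] turn [ 0.    -0.    -0.001] w 0.0503 F 62.5
92 [ 0.62199309 -0.14842202  0.02263738] [ 0.62175591 -0.14708627  0.1390501 ]
```

View pics/s1.png

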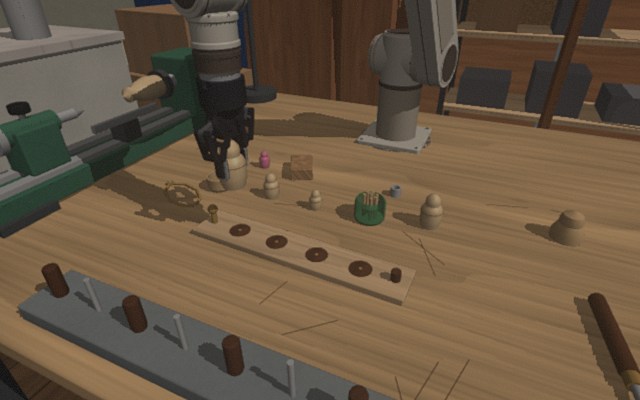

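The doll is held upright at about (232,170), and its axis is about 1 mm from the mark. I'll lower it now.

```bash
python3 -m creep '[[[-1,0,20],[0,0,0]],[[0,0,25],[0,0,0]],[[0,0,25],[0,0,0]],[[0,0,20],[0,0,0]],[[0,0,6],[0,0,0]],[[0,0,4],[0,0,0]],[[0,0,0],[0,0,0]],[[0,0,0],[0,0,0]]]'
python3 -c "from h import *;go(.622,-.1485,.038)"
```

```text
clock: 7.7
eef_pos: [0.6225, -0.1491, 0.0398]
tool_rot: [0.708, 0.706, 0.0, 0.001]
ft_force: [0.6, 1.1, -1.2]
grip_width: 0.0501
grasp_force: 62.5
t 7.7 pos [ 0.6225 -0.1491  0.0398] shift mm [ 0.6 -0.5  1.8] turn [ 0.002  0.    -0.002] w 0.0501 F 62.5
```

```bash
python3 -m creep '[[[0,0,1],[0,0,0]],[[0,0,1],[0,0,0]],[[0,0,0],[0,0,0]]]'
python3 -m creep '[[[0,0,0],[0,0,0]],[[0,0,0],[0,0,0]],[[0,0,0],[0,0,0]],[[0,0,0],[0,0,0]],[[0,0,-10],[0,0,0]],[[0,0,-25],[0,0,0]],[[0,0,-35],[0,0,0]],[[0,0,-35],[0,0,0]],[[0,0,0],[0,0,0]]]' 85
python3 -c "from h import *;go(.4335,.1885,.14)"
```

```text
clock: 8.07
eef_pos: [0.6221, -0.1491, 0.0374]
tool_rot: [0.708, 0.706, 0.0, 0.0]
ft_force: [-0.9, -0.7, 2.3]
grip_width: 0.0498
grasp_force: 62.8
clock: 9.2
eef_pos: [0.6245, -0.1496, 0.1467]
tool_rot: [0.708, 0.706, 0.002, 0.004]
ft_force: [0.5, 1.2, -0.6]
grip_width: 0.0848
grasp_force: 0.0
t 9.2 pos [ 0.6245 -0.1496  0.1467] shift mm [ 337.7 -191.7    4.3] turn [ 0.008  0.002 -0.002] w 0.0848 F 0.0
```

```bash
python3 -m creep '[[[30,-15,0],[0,0,0]],[[44,-25,0],[0,0,0]],[[44,-25,0],[0,0,0]],[[44,-25,0],[0,0,0]],[[44,-25,0],[0,0,0]],[[44,-25,0],[0,0,0]],[[44,-25,0],[0,0,0]],[[30,-18,0],[0,0,0]],[[13,-8,0],[0,0,0]],[[0,0,0],[0,0,0]],[[0,0,0],[0,0,0]],[[0,0,0],[0,0,0]]]'
python3 - <<'E'
from h import *
go(.4335,.1885,.012)
p=vision.camera("top");W=pts(p).reshape(-1,3)
k=(np.hypot(W[:,0]-.622,W[:,1]+.1494)<.03)&(W[:,2]>.09)
print(k.sum(),W[k].mean(0),W[k].max(0))
E
```

```text
clock: 10.7
eef_pos: [0.4321, 0.1875, 0.1417]
tool_rot: [0.708, 0.706, -0.0, 0.0]
ft_force: [0.2, 0.3, 0.2]
grip_width: 0.0855
grasp_force: 0.0
t 10.7 pos [0.4321 0.1875 0.1417] shift mm [  1.    1.4 129.7] turn [ 0.     0.    -0.004] w 0.0855 F 0.0
227 [ 0.61961469 -0.15012357  0.09658327] [ 0.63641046 -0.13353816  0.10409298]
```

```bash
python3 -m creep '[[[1,1,20],[0,0,0]],[[0,0,30],[0,0,0]],[[0,0,30],[0,0,0]],[[0,0,25],[0,0,0]],[[0,0,15],[0,0,0]],[[0,0,9],[0,0,0]],[[0,0,0],[0,0,0]],[[0,0,0],[0,0,0]]]'
python3 -c "from h import *;go(.4335,.1885,.012)"
python3 -m creep '[[[0,0,0],[0,0,0]],[[0,0,0],[0,0,0]],[[0,0,0],[0,0,0]],[[0,0,0],[0,0,0]],[[0,0,0],[0,0,0]],[[0,0,0],[0,0,0]],[[0,0,0],[0,0,0]]]' 36
python3 -c "from h import *;go(.6255,-.0645,.13)"
```

```text
clock: 11.75
eef_pos: [0.4332, 0.1896, 0.0134]
tool_rot: [0.708, 0.706, 0.001, 0.0]
ft_force: [0.8, -0.7, 0.3]
grip_width: 0.0852
grasp_force: 0.0
t 11.75 pos [0.4332 0.1896 0.0134] shift mm [-1.1  0.3  1.4] turn [ 0.001 -0.    -0.002] w 0.0852 F 0.0
clock: 12.62
eef_pos: [0.433, 0.1897, 0.0136]
tool_rot: [0.708, 0.706, 0.001, 0.0]
ft_force: [-0.4, -0.7, 5.8]
grip_width: 0.0417
grasp_force: 60.3
t 12.62 pos [0.433  0.1897 0.0136] shift mm [-253.7  193.1 -116.2] turn [ 0.001 -0.    -0.002] w 0.0417 F 60.3
```

```bash
python3 -m creep '[[[0,0,-20],[0,0,0]],[[0,0,-40],[0,0,0]],[[0,0,-40],[0,0,0]],[[-20,13,-17],[0,0,0]],[[-45,35,0],[0,0,0]],[[-45,35,0],[0,0,0]],[[-45,35,0],[0,0,0]],[[-45,35,0],[0,0,0]],[[-35,27,0],[0,0,0]],[[-18,13,0],[0,0,0]],[[0,0,0],[0,0,0]],[[0,0,0],[0,0,0]]]'
python3 - <<'E'
from h import *
go(.6253,-.0635,.028)
E
```

```text
clock: 14.12
eef_pos: [0.6242, -0.0633, 0.1293]
tool_rot: [0.708, 0.707, -0.0, -0.001]
ft_force: [0.1, 0.0, -0.4]
grip_width: 0.0418
grasp_force: 60.9
t 14.12 pos [ 0.6242 -0.0633  0.1293] shift mm [ -0.3   1.3 101.3] turn [-0.001 -0.001 -0.002] w 0.0418 F 60.9
```

```bash
python3 -m creep '[[[0,1,20],[0,0,0]],[[0,0,25],[0,0,0]],[[0,0,25],[0,0,0]],[[0,0,20],[0,0,0]],[[0,0,6],[0,0,0]],[[0,0,4],[0,0,0]],[[0,0,1],[0,0,0]],[[0,0,0],[0,0,0]],[[0,0,0],[0,0,0]]]'
python3 -c "from h import *;go(.6253,-.0635,.0277)"
```

```text
clock: 15.25
eef_pos: [0.6264, -0.0641, 0.0295]
tool_rot: [0.708, 0.706, 0.0, 0.0]
ft_force: [-0.6, 0.2, -0.3]
grip_width: 0.0416
grasp_force: 60.9
t 15.25 pos [ 0.6264 -0.0641  0.0295] shift mm [ 0.6 -1.1  1.8] turn [ 0.001  0.    -0.002] w 0.0416 F 60.9
```

```bash
python3 -m creep '[[[0,-0.5,1],[0,0,0]],[[0,0,1],[0,0,0]],[[0,0,0],[0,0,0]]]'
python3 -m creep '[[[0,0,0],[0,0,0]],[[0,0,0],[0,0,0]],[[0,0,0],[0,0,0]],[[0,0,0],[0,0,0]],[[0,0,-10],[0,0,0]],[[0,0,-25],[0,0,0]],[[0,0,-35],[0,0,0]],[[0,0,-40],[0,0,0]],[[0,0,0],[0,0,0]]]' 85
python3 -c "from h import *;go(.4665,-.169,.14)"
```

```text
clock: 15.62
eef_pos: [0.6257, -0.0641, 0.0277]
tool_rot: [0.708, 0.706, 0.0, 0.0]
ft_force: [-2.2, 0.0, 4.4]
grip_width: 0.0419
grasp_force: 61.3
clock: 16.75
eef_pos: [0.6286, -0.0643, 0.1422]
tool_rot: [0.708, 0.706, 0.003, 0.004]
ft_force: [1.0, -0.4, -0.4]
grip_width: 0.0852
grasp_force: 0.0
t 16.75 pos [ 0.6286 -0.0643  0.1422] shift mm [-105.1 -161.9    0.7] turn [ 0.01   0.001 -0.002] w 0.0852 F 0.0
```

```bash
python3 -m creep '[[[-14,-20,0],[0,0,0]],[[-25,-38,0],[0,0,0]],[[-25,-38,0],[0,0,0]],[[-25,-38,0],[0,0,0]],[[-15,-26,0],[0,0,0]],[[0,0,0],[0,0,0]],[[0,0,0],[0,0,0]],[[0,0,0],[0,0,0]]]'
python3 -c "from h import *;go(.4665,-.169,.006)"
```

```text
clock: 17.75
eef_pos: [0.4662, -0.1672, 0.1367]
tool_rot: [0.707, 0.707, 0.0, 0.0]
ft_force: [0.3, -0.2, 0.4]
grip_width: 0.0849
grasp_force: 0.0
t 17.75 pos [ 0.4662 -0.1672  0.1367] shift mm [ -1.8   0.3 130.7] turn [ 0.    -0.    -0.001] w 0.0849 F 0.0
```

```bash
python3 -m creep '[[[-2,0.5,20],[0,0,0]],[[0,0,30],[0,0,0]],[[0,0,30],[0,0,0]],[[0,0,25],[0,0,0]],[[0,0,15],[0,0,0]],[[0,0,10],[0,0,0]],[[0,0,0],[0,0,0]],[[0,0,0],[0,0,0]]]'
python3 -c "from h import *;go(.4665,-.169,.006)"
python3 -m creep '[[[0,0,0],[0,0,0]],[[0,0,0],[0,0,0]],[[0,0,0],[0,0,0]],[[0,0,0],[0,0,0]],[[0,0,0],[0,0,0]],[[0,0,0],[0,0,0]],[[0,0,0],[0,0,0]],[[0,0,0],[0,0,0]]]' 28
python3 -c "from h import *;go(.6286,.0205,.13)"
```

```text
clock: 18.75
eef_pos: [0.4665, -0.1698, 0.0075]
tool_rot: [0.708, 0.706, 0.0, 0.001]
ft_force: [0.4, -0.2, -0.3]
grip_width: 0.0852
grasp_force: 0.0
t 18.75 pos [ 0.4665 -0.1698  0.0075] shift mm [ 0.8 -0.   1.5] turn [ 0.001  0.    -0.002] w 0.0852 F 0.0
clock: 19.75
eef_pos: [0.4661, -0.1698, 0.0075]
tool_rot: [0.708, 0.706, 0.0, 0.0]
ft_force: [-1.6, 0.5, 4.4]
grip_width: 0.0339
grasp_force: 59.4
t 19.75 pos [ 0.4661 -0.1698  0.0075] shift mm [ 190.6  162.2 -122.4] turn [ 0.001  0.    -0.002] w 0.0339 F 59.4
```

```bash
python3 -m creep '[[[0,0,-20],[0,0,0]],[[0,0,-40],[0,0,0]],[[0,0,-45],[0,0,0]],[[10,10,-19],[0,0,0]],[[38,32,0],[0,0,0]],[[38,32,0],[0,0,0]],[[38,32,0],[0,0,0]],[[35,30,0],[0,0,0]],[[21,17,0],[0,0,0]],[[10,9,0],[0,0,0]],[[0,0,0],[0,0,0]],[[0,0,0],[0,0,0]]]'
python3 - <<'E'
from h import *
go(.6286,.0195,.022)
E
```

```text
clock: 21.25
eef_pos: [0.6274, 0.019, 0.1307]
tool_rot: [0.708, 0.706, -0.0, -0.0]
ft_force: [-0.2, 1.2, -0.3]
grip_width: 0.0338
grasp_force: 59.7
t 21.25 pos [0.6274 0.019  0.1307] shift mm [  0.5   1.3 108.7] turn [-0.001  0.    -0.003] w 0.0338 F 59.7
```

```bash
python3 -m creep '[[[1,0.5,20],[0,0,0]],[[0,0,30],[0,0,0]],[[0,0,25],[0,0,0]],[[0,0,20],[0,0,0]],[[0,0,8],[0,0,0]],[[0,0,4],[0,0,0]],[[0,0,1],[0,0,0]],[[0,0,0],[0,0,0]],[[0,0,0],[0,0,0]]]'
python3 -c "from h import *;go(.6286,.0200,.0215)"
```

```text
clock: 22.38
eef_pos: [0.6292, 0.0211, 0.0235]
tool_rot: [0.708, 0.706, 0.0, 0.0]
ft_force: [-0.3, 0.2, -0.3]
grip_width: 0.0339
grasp_force: 59.7
t 22.38 pos [0.6292 0.0211 0.0235] shift mm [-1.1 -0.6  2. ] turn [ 0.001 -0.    -0.002] w 0.0339 F 59.7
```

```bash
python3 -m creep '[[[-0.5,0,1],[0,0,0]],[[0,0,1],[0,0,0]],[[0,0,0],[0,0,0]]]'
python3 -m creep '[[[0,0,0],[0,0,0]],[[0,0,0],[0,0,0]],[[0,0,0],[0,0,0]],[[0,0,0],[0,0,0]],[[0,0,-10],[0,0,0]],[[0,0,-25],[0,0,0]],[[0,0,-35],[0,0,0]],[[0,0,-45],[0,0,0]],[[0,0,0],[0,0,0]],[[0,0,0],[0,0,0]]]' 85
python3 -c "from h import *;go(.4705,-.055,.14)"
```

```text
clock: 22.75
eef_pos: [0.6289, 0.0205, 0.0216]
tool_rot: [0.708, 0.706, 0.0, 0.0]
ft_force: [-2.0, -0.2, 3.9]
grip_width: 0.0336
grasp_force: 60.1
clock: 24.0
eef_pos: [0.6286, 0.0206, 0.1363]
tool_rot: [0.708, 0.706, 0.0, 0.0]
ft_force: [-0.1, 0.3, -0.6]
grip_width: 0.0853
grasp_force: 0.0
t 24.0 pos [0.6286 0.0206 0.1363] shift mm [ -75.9 -158.    -3.8] turn [ 0.001 -0.    -0.002] w 0.0853 F 0.0
```

```bash
python3 -m creep '[[[-9,-20,0],[0,0,0]],[[-18,-38,0],[0,0,0]],[[-18,-38,0],[0,0,0]],[[-18,-38,0],[0,0,0]],[[-13,-24,0],[0,0,0]],[[0,0,0],[0,0,0]],[[0,0,0],[0,0,0]],[[0,0,0],[0,0,0]]]'
python3 -c "from h import *;go(.4705,-.055,.004)"
```

```text
clock: 25.0
eef_pos: [0.4714, -0.0547, 0.1355]
tool_rot: [0.708, 0.707, 0.0, -0.0]
ft_force: [-0.3, 0.0, 0.3]
grip_width: 0.0848
grasp_force: 0.0
t 25.0 pos [ 0.4714 -0.0547  0.1355] shift mm [ -0.3  -0.9 131.5] turn [ 0.    -0.    -0.001] w 0.0848 F 0.0
```

```bash
python3 -m creep '[[[0,-0.5,20],[0,0,0]],[[0,0,30],[0,0,0]],[[0,0,30],[0,0,0]],[[0,0,25],[0,0,0]],[[0,0,15],[0,0,0]],[[0,0,8],[0,0,0]],[[0,0,3],[0,0,0]],[[0,0,0],[0,0,0]],[[0,0,0],[0,0,0]]]'
python3 -c "from h import *;go(.4705,-.055,.004)"
python3 -m creep '[[[0,0,0],[0,0,0]],[[0,0,0],[0,0,0]],[[0,0,0],[0,0,0]],[[0,0,0],[0,0,0]],[[0,0,0],[0,0,0]],[[0,0,0],[0,0,0]],[[0,0,0],[0,0,0]],[[0,0,0],[0,0,0]]]' 20
python3 -c "from h import *;go(.6318,.1054,.13)"
```

```text
clock: 26.12
eef_pos: [0.4707, -0.0552, 0.0054]
tool_rot: [0.708, 0.706, 0.0, 0.001]
ft_force: [-0.3, 0.1, -0.3]
grip_width: 0.0851
grasp_force: 0.0
t 26.12 pos [ 0.4707 -0.0552  0.0054] shift mm [ 0.2 -0.2  1.4] turn [ 0.001  0.    -0.002] w 0.0851 F 0.0
clock: 27.12
eef_pos: [0.4702, -0.0552, 0.0052]
tool_rot: [0.708, 0.706, 0.0, 0.0]
ft_force: [-1.3, -0.1, 5.7]
grip_width: 0.0253
grasp_force: 59.1
t 27.12 pos [ 0.4702 -0.0552  0.0052] shift mm [ 160.9  161.4 -124.8] turn [ 0.     0.    -0.002] w 0.0253 F 59.1
```

```bash
python3 -m creep '[[[0,0,-20],[0,0,0]],[[0,0,-40],[0,0,0]],[[0,0,-45],[0,0,0]],[[10,10,-20],[0,0,0]],[[32,32,0],[0,0,0]],[[32,32,0],[0,0,0]],[[32,32,0],[0,0,0]],[[28,28,0],[0,0,0]],[[18,18,0],[0,0,0]],[[9,9.5,0],[0,0,0]],[[0,0,0],[0,0,0]],[[0,0,0],[0,0,0]]]'
python3 - <<'E'
from h import *
go(.6318,.1054,.0195)
E
```

```text
clock: 28.62
eef_pos: [0.6311, 0.1047, 0.1296]
tool_rot: [0.708, 0.706, -0.001, -0.0]
ft_force: [-0.4, -0.1, -0.1]
grip_width: 0.0253
grasp_force: 59.1
t 28.62 pos [0.6311 0.1047 0.1296] shift mm [  0.8   0.9 110.1] turn [-0.001  0.    -0.003] w 0.0253 F 59.1
```

```bash
python3 -m creep '[[[0.5,0,20],[0,0,0]],[[0,0,30],[0,0,0]],[[0,0,25],[0,0,0]],[[0,0,20],[0,0,0]],[[0,0,8],[0,0,0]],[[0,0,4],[0,0,0]],[[0,0,2],[0,0,0]],[[0,0,0],[0,0,0]],[[0,0,0],[0,0,0]]]'
python3 -c "from h import *;go(.6318,.1054,.0192)"
```

```text
clock: 29.75
eef_pos: [0.6323, 0.1062, 0.0215]
tool_rot: [0.708, 0.706, 0.0, 0.0]
ft_force: [-0.2, -0.4, -0.8]
grip_width: 0.0255
grasp_force: 59.1
t 29.75 pos [0.6323 0.1062 0.0215] shift mm [-0.8 -0.5  2.3] turn [ 0.001 -0.    -0.002] w 0.0255 F 59.1
```

Once d is released I'll lift, back away toward the base and check all four.

```bash
python3 -m creep '[[[0,0,1],[0,0,0]],[[0,0,1],[0,0,0]],[[0,0,0],[0,0,0]]]'
python3 -m creep '[[[0,0,0],[0,0,0]],[[0,0,0],[0,0,0]],[[0,0,0],[0,0,0]],[[0,0,0],[0,0,0]],[[0,0,-10],[0,0,0]],[[0,0,-25],[0,0,0]],[[0,0,-40],[0,0,0]],[[0,0,-40],[0,0,0]],[[0,0,-30],[0,0,0]],[[0,0,0],[0,0,0]]]' 85
python3 -m creep '[[[0,-30,0],[0,0,0]],[[20,-45,0],[0,0,0]],[[40,-40,0],[0,0,0]],[[40,-40,0],[0,0,0]],[[40,-40,0],[0,0,0]],[[40,-20,0],[0,0,0]],[[0,0,0],[0,0,0]],[[0,0,0],[0,0,0]],[[0,0,0],[0,0,0]],[[0,0,0],[0,0,0]]]'
python3 - <<'E'
from h import *
from scipy.optimize import least_squares
T=vision.camera("top"); S=vision.camera("scene"); WT=pts(T); WS=pts(S)
cv2.imwrite("pics/s2.png",S["image"])
for n,g0,H,D in [("a",(.6221,-.1494),.088,.052),("b",(.6253,-.0645),.074,.044),("c",(.6286,.0205),.06,.036),("d",(.6318,.1054),.046,.028)]:
    g0=np.array(g0)
    for W in(WT,WS):
        p=W.reshape(-1,3);z=p[:,2]-.014;near=np.linalg.norm(p[:,:2]-g0,axis=1)<D;k=near&(z>.3*H)&(z<.55*H);q=p[k]
        r=least_squares(lambda x:np.linalg.norm(q[:,:2]-x,axis=1)-D/2,g0,loss="soft_l1",f_scale=.001)
        print(n,"off mm",((r.x-g0)*1000).round(1),len(q),"top",round(z[near].max(),3))
p=WT.reshape(-1,3);k=(np.linalg.norm(p[:,:2]-[.459,.066],axis=1)<.05)&(p[:,2]>.03);print("jar",p[k].min(0),p[k].max(0))
E
```

```text
clock: 30.12
eef_pos: [0.632, 0.1061, 0.0193]
tool_rot: [0.708, 0.706, 0.0, 0.0]
ft_force: [-1.1, 0.1, 2.8]
grip_width: 0.0255
grasp_force: 59.4
clock: 31.38
eef_pos: [0.6341, 0.1064, 0.1682]
tool_rot: [0.708, 0.706, 0.003, 0.002]
ft_force: [-0.9, 0.4, -0.2]
grip_width: 0.0848
grasp_force: 0.0
clock: 32.62
eef_pos: [0.4177, 0.2855, 0.1636]
tool_rot: [0.709, 0.706, -0.0, 0.0]
ft_force: [0.2, -0.7, 0.0]
grip_width: 0.0849
grasp_force: 0.0
a off mm [-0.4 -2.2] 88 top 0.092
a off mm [-0.5 -1.5] 272 top 0.088
b off mm [ 0.  -1.4] 59 top 0.075
b off mm [-0.1 -0.8] 198 top 0.075
c off mm [0.2 0.8] 44 top 0.062
c off mm [-0.1  1.2] 140 top 0.06
d off mm [-0.   0.8] 34 top 0.049
d off mm [-0.2  1. ] 89 top 0.046
jar [0.426445   0.03405649 0.03019063] [0.49082095 0.09855517 0.06520937]
```

View pics/s2.png

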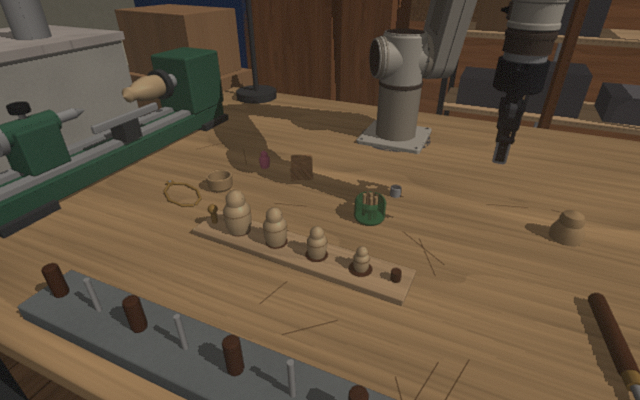

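All four dolls stand upright on their marks, running from (237,215) beside the post down to (361,262). Each is within about 2 mm of its mark centre, and the jar hasn't moved.

```bash
python3 -c "from h import *;print(workorder.job_done())"
```

```text
the job is handed in; nothing more can be done
None
```

The job is handed in: all four dolls stand upright on their marks, largest beside the brass post, each measured within about 2.5 mm of its mark's centre, and the jar has not moved.

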